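# Load the leaf jig: seat the locating pin and fold the leaf down

## Task

Take the shortest of the three steel pins out of the rack, find the blind hole in the top of the wooden block in the jig with it, and press it straight in until it is fully home. Then fold the jig's metal leaf all the way down over it. Leave the two longer pins standing in the rack.

Things in the scene. Friction and masses are not known exactly. Their poses are not given: they have to be found in the camera images.
- short_pin: The pin to fit: plain round steel pin, 16 mm diameter, 60 mm long, upright, foot slightly chamfered, about 0.09 kg. It stands in one of the rack's three holes (which one varies), 18 mm deep with 3 mm play, its top 72 mm above the bench. Origin: centre of its foot; z up along the pin. When home its top stands 24 mm above the block's top face.
- middle_pin: The same steel pin but 78 mm long, in another hole of the rack; too long for the leaf to shut over. Origin: centre of its foot. To be left alone.
- long_pin: The same steel pin but 94 mm long, in another hole of the rack; too long for the leaf to shut over. Origin: centre of its foot. To be left alone.
- rack: Fixed wooden pin rack, 50 (x) x 200 (y) x 30 mm high, three holes in a row along its y axis, 70 mm apart (y = -70, 0, +70 mm), each 18 mm deep (hole floor 12 mm above the bench). Origin: centre of its underside.
- nest_mid (a point): Point over the middle of the jig's nest (jig x = -12, y = 0 mm), 58 mm above the bench: the height of the block's top. The fixed block is 70 x 70 x 46 mm, parallel to the jig, with a sharp-edged blind hole of 17.5 mm diameter in the middle of its top. The block lies anywhere in the nest's play: the hole's true centre, not reported, is up to 3 mm off this point in x and in y.
- leaf_hinge (a point): Middle of the leaf's hinge axis, 88.5 mm above the bench, 80 mm in the jig's +x from nest_mid. Turns with the leaf: with the leaf shut its axes are the jig's.
- leaf_tip (a point): Middle of the leaf's free edge, 154 mm from the hinge axis. The leaf is an aluminium plate 80 mm wide, 6 mm thick, with two small brass bushes; shut, it lies level over the block, underside 85.5 mm and top 91.5 mm above the bench.
- leaf (a joint): Angle of the leaf: 0 shut (level), pi/2 upright, 2.1 the end of its travel, leaning back away from the block. Starts open between 1.65 and 1.9. Its hinge is stiff (0.2 N m) and it stays where it is left; push it over from behind (under 3 N near the edge).
- jig: Fixed jig: 160 x 124 x 12 mm plywood board; origin at the centre of its underside, +x towards the hinge. Low wooden strips (tops 30 mm above the bench) round a nest 80 mm square; in it a block. Hinge riser at the back (near face at x = 51 mm, 90 mm wide, top at 84 mm) and two front rests (x = -72, y = -46 and 46 mm, top at 84 mm).
- pad (a joint): Travel of the steel ejector pad in the block's hole: 0 at the start (its face 14 mm below the block's top), 0.022 when pushed to the end (36 mm below), where it stops solidly: the pin is then home. It holds by friction and stays where it is pushed: a pin drops 14 mm onto it and must then be pressed with about 6 N (10 N if quick).
Mind the look-alikes: they are no part of the job. Leave any blue look-alike of the short_pin alone.

How it is judged (in metres and radians):
On the way, in this order (a step that is already met when the one before it is completed fails the run):
1. the short pin stands in the block's hole, pressed home, with the leaf still open (z of short_pin in the frame of nest_mid below -0.033 m and horizontal distance between short_pin and nest_mid below 0.009 m and angle between short_pin's own z axis and vertical below 0.12 rad and value of joint leaf above 0.6 rad), for 0.2 s.
2. the leaf is folded down (within 0.05 rad of shut) (value of joint leaf below 0.05 rad), for 0.2 s.
At the end, for the whole second after the job is handed in: The short pin stands upright (within 0.12 rad) and at rest in the block's hole, its foot at least 33 mm below the block's top; the leaf is shut to within 0.05 rad; the two longer pins still stand in their holes in the rack (foot moved less than 15 mm) (z of short_pin in the frame of nest_mid below -0.033 m and horizontal distance between short_pin and nest_mid below 0.009 m and angle between short_pin's own z axis and vertical below 0.12 rad and linear speed of short_pin below 0.02 m/s and value of joint leaf below 0.05 rad and angle between each of middle_pin, long_pin's own z axis and vertical below 0.35 rad and distance of each of middle_pin, long_pin from where it was at the start of the episode below 0.015 m); the robot touches nothing.
It fails at once if a longer pin is taken out of the rack (distance of any of middle_pin, long_pin from where it was at the start of the episode above 0.02 m).
It also fails if it takes over 72 s, if anything falls off the work surface, if the arm or the gripper's body presses on something with over 40 N, if the wrist force passes 120 N, or if a joint passes its speed limit or range.

## Robot

A 7-joint arm with a two-finger parallel gripper is mounted at the origin on a cart in front of the work surface, level with it; the furniture and walls round the work are solid. World frame = base frame: x ahead of the robot, y to its left, z up, the work surface at z = 0. Lengths are in m, angles in degrees, forces in N, time in s.
With the tool pointing down it reaches from about 0.35 to 0.775 m from the base axis. Payload 3.1 kg.
Tool frame: the origin (TCP) lies on the centre line of the jaws, within the pads' length; the fingertips stand 17 mm ahead of it and the grasp point (between the pads) lies 2 mm behind it (robot.tip_reach is the distance from the TCP to the fingertips, in m); z points along the fingers, y is the line along which they close (so a half turn about z gives the same grasp; the last joint's range is limited). The gripper opens to 85 mm and grips with 20 to 120 N. Pads are 22 mm wide; open, the fingers measure 114 mm over their backs; the gripper's body (76 mm by 85 mm) begins 54 mm behind the grasp point. The pads swing forward as they close: fully open they stand 13 mm farther back than shut.
Start: joints at [66.022, 17.813, 0.802, 86.603, -0.252, 75.585, -1.558], TCP at [0.202, -0.511, 0.216] pointing down, gripper open.
Joint ranges: [-154.91, 154.91], [-16.99, 109.72], [-72.82, 74.43], [7.12, 147.25], [-82.49, 262.49], [11.32, 116.49], [-174.64, 174.64]. Speed limits (degrees/s): [159.86, 159.86, 180, 180, 180, 180, 180].

## Interface

Orientations are given as [roll, pitch, yaw] about the fixed x, y, z axes, in that order (R = Rz(yaw) Ry(pitch) Rx(roll)).
In Python, from station import robot, fingers, vision, workorder, recognise gives the robot as it stands. Calls block until the motion is done:
- robot.move_to(position, orientation): joint-space move of the TCP to a pose.
- robot.line_to(position, orientation=None, velocity=0.15, f_stop=None): straight line of the TCP; orientation=None keeps the orientation; velocity is the mean speed in m/s. With f_stop (N) it stops when the force on the tool has changed by that much, and returns True; else False.
- robot.move_j(angles): joint-space move.
- fingers.gripper_to(opening, force=None): opening from 0.0 (shut) to 1.0 (fully open); force is the grip in N (None keeps the last); returns when the fingers have stopped.
- robot.pause(seconds).
- robot.inverse_kinematics(position, orientation): joint angles nearest the present ones, or None.
- vision.grab_frame(name): name is "scene" or "side" or "wrist"; returns the picture (420x560x3 uint8, red, green, blue); there is no depth.
- vision.calibration(name): a dict with "mtx" (3x3 intrinsics, pixels), "extrinsics" (4x4, takes a point from world to camera coordinates); the wrist camera has in their place "T_tool_cam" (4x4, takes a point from camera to tool coordinates, whose origin is the TCP and whose axes are the flange's). Camera axes: x right, y up, looking along -z (the intrinsics and any distortion apply to the point x, -y, -z); pixel columns grow to the right and rows downward; lengths in m; the calibration is good to about 2 mm. A picture is of the moment at which its call begins: read the wrist's pose just before it. calibration takes no time and is no camera call.
A pose or a line that the arm cannot do raises robot.PlanningError and nothing moves.
- workorder.close_job(): hands the job in; it is judged then, once.
Trained networks look in the newest picture that a camera, given by its name, has taken for a name from the list of things; names that differ only in an ending like _2 or _b are one class to them, and where a whole thing is asked for, a point or a joint stands for the part that bears it (a point fixed in the world has none). Each returns a list of dicts, best first, with "p" (0 to 1); they miss things now and then, are a little off and sometimes report something else, mostly with a low value. They report only what shows in the picture. A call takes as long as a camera call. They do not tell look-alikes from the thing itself.
- recognise(label, camera): "rect" ([centre column, centre row, width, height] in pixels, round what is visible of it).
Readings, each from a call of its own:
- robot.current_time_s(): time.
- robot.current_joint_positions(): joint angles.
- robot.current_dq(): joint speeds.
- robot.current_joint_torque(): joint torques, N m.
- robot.current_tool_pos(): TCP position.
- robot.current_eef_rot(): TCP orientation.
- robot.current_contact_force(): force on the tool from outside, world axes, zero at the start.
- robot.current_torque(): the same for the moment, N m.
- robot.current_finger_gap(): opening from 0.0 (shut) to 1.0 (fully open).
- robot.current_gripper_force(): force on a finger pad.
Only numpy, scipy, OpenCV 4.12 (cv2) and the standard library are available. Lean on these libraries where they do the work, as an engineer would, in place of code of your own. Each camera call takes 0.05 s, during which the arm holds its last target. There are 200 camera calls.

## Working session

There is one attempt and no reset: what is moved stays moved. The work goes in short steps, each a Python script; the robot and the scene stay as the last script left them, time stands still between calls to the robot, and variables do not carry over. Pictures are saved under pics/ and viewed, at most 11 in all, crops included, and the job is handed in when it is done.

```bash
ls; mkdir -p pics
python3 - <<'E'
from station import robot, fingers, vision, workorder, recognise
import cv2, numpy as np
print(robot.current_time_s(), robot.current_tool_pos(), robot.current_eef_rot())
ims=[]
for c in ("scene","side"):
    im=vision.grab_frame(c); cv2.imwrite(f"pics/{c}0.png",im[:,:,::-1]); ims.append(im)
    k=vision.calibration(c); print(c,{a:np.round(b,4).tolist() if not isinstance(b,str) else b for a,b in k.items()})
    for l in ("short_pin","middle_pin","long_pin","rack","jig","leaf","leaf_tip","nest_mid"):
        try: print(l,[(np.round(d["rect"]).tolist(),round(d["p"],2)) for d in recognise(l,c)])
        except Exception as e: print(l,e)
k=vision.calibration("wrist");print({a:np.round(b,4).tolist() for a,b in k.items()})
E
```

```text
pics
0.0 [ 0.20208049 -0.51069602  0.21480888] [-1.79863718e+02  7.34166422e-03  2.15946668e+01]
scene {'mtx': [[450.1561, 0.0, 277.8298], [0.0, 450.1561, 210.7347], [0.0, 0.0, 1.0]], 'extrinsics': [[0.4427, -0.8966, -0.0021, -0.4509], [0.3265, 0.159, 0.9317, -0.2369], [-0.8351, -0.4132, 0.3632, -0.5352], [0.0, 0.0, 0.0, 1.0]]}
short_pin [([259.0, 208.0, 11.0, 29.0], 0.7), ([310.0, 235.0, 11.0, 40.0], 0.57)]
middle_pin []
long_pin [([312.0, 233.0, 15.0, 42.0], 0.88)]
rack [([313.0, 259.0, 107.0, 36.0], 0.72)]
jig [([200.0, 196.0, 81.0, 145.0], 0.73)]
leaf [([212.0, 161.0, 35.0, 75.0], 0.94)]
leaf_tip [([208.0, 160.0, 38.0, 74.0], 0.73)]
nest_mid [([199.0, 195.0, 77.0, 142.0], 0.78)]
side {'mtx': [[409.527, 0.0, 281.8583], [0.0, 409.527, 220.6402], [0.0, 0.0, 1.0]], 'extrinsics': [[-0.8876, -0.4604, 0.0124, 0.3871], [0.1968, -0.3546, 0.9141, -0.2731], [-0.4164, 0.8138, 0.4054, -0.4668], [0.0, 0.0, 0.0, 1.0]]}
short_pin [([307.0, 217.0, 3.0, 18.0], 0.64), ([196.0, 255.0, 11.0, 33.0], 0.62)]
middle_pin [([296.0, 236.0, 9.0, 31.0], 0.63)]
long_pin [([301.0, 219.0, 8.0, 36.0], 0.69)]
rack [([299.0, 243.0, 39.0, 54.0], 0.66)]
jig [([240.0, 246.0, 129.0, 156.0], 0.9)]
leaf [([200.0, 214.0, 44.0, 94.0], 0.84)]
leaf_tip [([199.0, 213.0, 45.0, 92.0], 0.86)]
nest_mid [([240.0, 247.0, 132.0, 158.0], 0.94)]
{'mtx': [[299.3553, 0.0, 284.1377], [0.0, 299.3553, 208.29], [0.0, 0.0, 1.0]], 'T_tool_cam': [[-0.0002, 0.9562, 0.2928, 0.0751], [1.0, 0.0006, -0.0014, 0.0007], [-0.0015, 0.2928, -0.9562, -0.159], [0.0, 0.0, 0.0, 1.0]]}
```

Run:
```python
import cv2, numpy as np
a=cv2.imread("pics/scene0.png")[100:300,140:400]; b=cv2.imread("pics/side0.png")[130:340,150:410]
a=cv2.resize(a,(780,600),interpolation=cv2.INTER_CUBIC)
b=cv2.resize(b,(743,600),interpolation=cv2.INTER_CUBIC)
cv2.imwrite("pics/a0.png",a);cv2.imwrite("pics/b0.png",b)
```

```text
(no output)
```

View pics/a0.png

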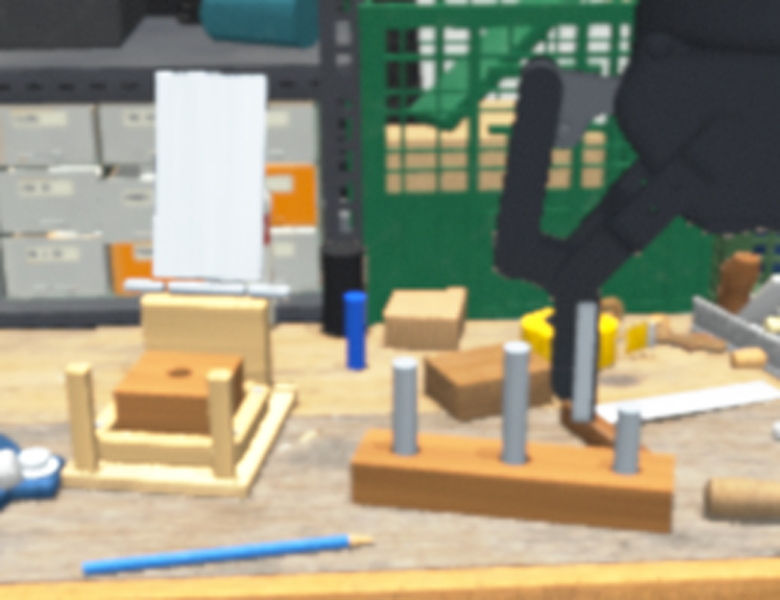

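View pics/b0.png

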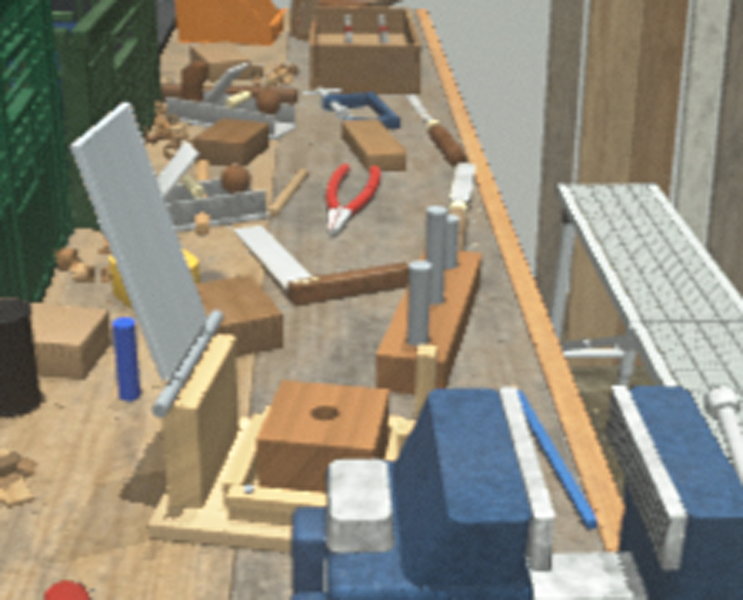

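The candidates for the short pin in the scene picture are:
- Rack pin at (349,247): the shortest, sitting in the right-hand hole.
- Rack pin at (275,235): the middle one.
- Rack pin at (312,234): the longest.
- Blue look-alike at (258,210): to be left alone.

I choose (349,247). The block hole is at scene (200,224) and side (264,274). A blue vise stands close to the jig. Next I compute positions and take a close wrist view.

```bash
cat > h.py <<'E'
from station import robot, fingers, vision, workorder, recognise
import cv2, numpy as np
from scipy.spatial.transform import Rotation as R
def cam(c, pose=None):
    k=vision.calibration(c)
    if c!="wrist":
        return k["mtx"], np.linalg.inv(k["extrinsics"]), k
    T=np.eye(4); T[:3,:3]=R.from_euler("xyz",pose[1],degrees=True).as_matrix(); T[:3,3]=pose[0]
    return k["mtx"], T@k["T_tool_cam"], k
def ray(c,uv,pose=None):
    m,T,k=cam(c,pose); d=np.linalg.inv(m)@[uv[0],uv[1],1]
    return T[:3,3], T[:3,:3]@(d*[1,-1,-1])
def onz(c,uv,z,pose=None):
    o,d=ray(c,uv,pose); return o+d*(z-o[2])/d[2]
def proj(c,p,pose=None):
    m,T,k=cam(c,pose); q=np.linalg.inv(T)@np.r_[p,1]; q=m@(q[:3]*[1,-1,-1]); return q[:2]/q[2]
def pose(): return (np.array(robot.current_tool_pos()),np.array(robot.current_eef_rot()))
E
python3 - <<'E'
from h import *
np.set_printoptions(precision=4,suppress=True)
for n,uv,z in [("short",(349.3,236.6),.072),("mid",(274.7,220.7),.09),("long",(311.7,215.3),.106),("hole",(200,224.3),.058),("blue",(258,198),.06),
 ("leafTL",(192,124.3),.24),("hingeL",(182,195.5),.0885),("hingeR",(236,197),.0885),("restL",(166,222),.084),("restR",(213,224),.084),("vise",(148,250),.08)]:
    print(n,onz("scene",uv,z))
print("side hole",onz("side",(263.7,274.2),.058), "hingeA",onz("side",(207,272),.0885),"hingeB",onz("side",(225.5,240.5),.0885),"restfar",onz("side",(299.5,252.5),.084))
print("vise pts",[onz("side",(150+u/2.858,130+v/2.857),.1) for u,v in ((330,465),(385,465),(440,395),(500,395),(300,515))])
print([vision.calibration(c).keys() for c in ("scene","side","wrist")])
E
```

```text
short [ 0.5573 -0.3731  0.072 ]
mid [ 0.5266 -0.2366  0.09  ]
long [ 0.545  -0.3034  0.106 ]
hole [ 0.5121 -0.0745  0.058 ]
blue [ 0.6974 -0.107   0.06  ]
leafTL [ 0.6002 -0.0058  0.24  ]
hingeL [0.5693 0.0113 0.0885]
hingeR [ 0.6125 -0.0999  0.0885]
restL [ 0.4432 -0.0473  0.084 ]
restR [ 0.4742 -0.1331  0.084 ]
vise [ 0.3411 -0.0926  0.08  ]
side hole [ 0.5107 -0.0734  0.058 ] hingeA [0.5695 0.0079 0.0885] hingeB [ 0.6079 -0.1001  0.0885] restfar [ 0.4698 -0.1316  0.084 ]
vise pts [array([0.4489, 0.0293, 0.1   ]), array([0.4245, 0.0161, 0.1   ]), array([ 0.4289, -0.0601,  0.1   ]), array([ 0.3994, -0.0762,  0.1   ]), array([0.4408, 0.0722, 0.1   ])]
[dict_keys(['mtx', 'extrinsics']), dict_keys(['mtx', 'extrinsics']), dict_keys(['mtx', 'T_tool_cam'])]
```

Run:
```python
from h import *
np.set_printoptions(precision=3,suppress=True)
for u,v in ((0,325),(150,325),(320,325)): print("shelf foot",onz("scene",(140+u/3,100+v/3),0))
print("cup",onz("scene",(140+343/3,100+335/3),0))
for n,p,ys in [("rack",(.557,-.373,.25),(-77,103,13,-167)),("rackL",(.557,-.373,.069),(-77,103,13,-167)),("jig",(.511,-.074,.25),(20,-160,110,-70)),("jigL",(.511,-.074,.08),(20,-160,110,-70)),("behind",(.67,-.02,.3),(20,-160,110,-70)),("behindL",(.67,-.02,.22),(20,-160,110,-70))]:
    for y in ys: 
        q=robot.inverse_kinematics(list(p),[180,0,y]); print(n,y,None if q is None else np.array(q))
robot.move_to([.557,-.373,.25],[180,0,-77])
p=pose(); im=vision.grab_frame("wrist"); cv2.imwrite("pics/w1.png",im[:,:,::-1]); print(p, robot.current_time_s())
for l in ("short_pin","middle_pin","long_pin","rack"): print(l,[(np.round(d["rect"],1).tolist(),round(d["p"],2)) for d in recognise(l,"wrist")])
print([proj("wrist",q,p) for q in ((.5573,-.3731,.072),(.545,-.3034,.106),(.5266,-.2366,.09))])
```

```text
shelf foot [0.642 0.21  0.   ]
shelf foot [0.699 0.094 0.   ]
shelf foot [ 0.762 -0.037  0.   ]
cup [ 0.751 -0.066 -0.   ]
rack -77 [  28.075   32.265    7.878   60.677   -4.201   87.31  -132.054]
rack 103 [ 43.232  33.69  -20.533  59.806  11.224  88.252  38.576]
rack 13 [ 35.965  32.484  -6.691  60.223   3.591  87.474 -46.845]
rack -167 [ 50.05   35.954 -34.582  59.421  19.466  89.75  123.798]
rackL -77 [  26.629   37.944    9.432   77.125   -6.361   65.442 -130.255]
rackL 103 [ 43.609  39.27  -18.836  76.258  12.871  66.545  36.619]
rackL 13 [ 36.204  38.039  -6.362  76.636   4.302  65.558 -47.598]
rackL -167 [ 52.122  42.263 -34.13   75.835  23.843  68.982 119.475]
jig 20 [ 26.953  14.703 -25.924  87.396   6.482  79.392 -69.427]
jig -160 [ 37.33   16.835 -39.886  87.029  10.868  80.077 106.779]
jig 110 [ 36.325  16.571 -38.481  87.063  10.382  79.988  17.197]
jig -70 [  20.196   13.842  -17.266   87.649    4.146   79.138 -157.38 ]
jigL 20 [ 26.819  23.141 -26.343 102.063  11.926  57.549 -74.128]
jigL -160 [ 37.209  26.257 -40.656 101.689  19.583  59.312  99.315]
jigL 110 [ 34.102 
[... 335 characters left out ...]
d -70 [   7.139   33.044  -13.943   52.998    7.575   94.696 -163.994]
behindL 20 [ 15.987  35.386 -29.234  63.167  16.486  85.244 -79.944]
behindL -160 [ 21.773  38.031 -41.522  62.858  24.139  87.069  95.568]
behindL 110 [ 20.753  37.467 -39.235  62.912  22.669  86.672   6.415]
behindL -70 [   7.004   33.182  -12.156   63.661    6.657   83.791 -163.938]
(array([ 0.556, -0.374,  0.25 ]), array([179.961,  -0.027, -77.071])) 2.9083
short_pin [([278.7, 182.2, 13.2, 18.0], 0.47)]
middle_pin [([282.3, 287.4, 10.2, 35.9], 0.83)]
long_pin [([282.2, 241.4, 12.6, 34.2], 0.71)]
rack [([278.4, 225.5, 45.0, 137.8], 0.87)]
[array([283.475, 186.082]), array([280.218, 255.068]), array([283.034, 300.628])]
```

View pics/w1.png

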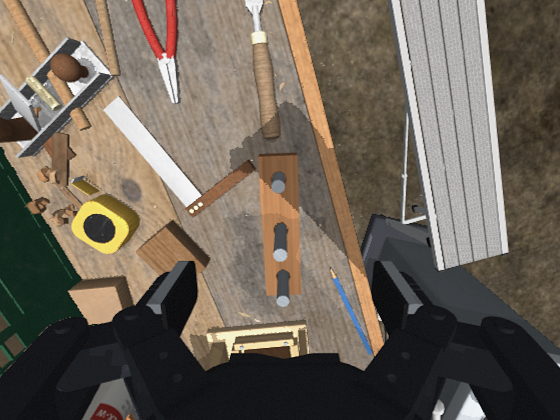

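The wrist view shows the rack with the short pin at (279,183), the long one at (281,245) and the middle one at (283,290). The leaf is below and out of view. I crop in on the short pin to check the choice.

Run:
```python
import cv2
a=cv2.imread("pics/w1.png")[150:310,220:340]
b=cv2.imread("pics/scene0.png")[205:280,250:370]
a=cv2.resize(a,None,fx=3.75,fy=3.75,interpolation=cv2.INTER_CUBIC)
b=cv2.resize(b,(340,212),interpolation=cv2.INTER_CUBIC)
b=cv2.copyMakeBorder(b,0,600-212,0,0,cv2.BORDER_CONSTANT)
cv2.imwrite("pics/w1c.png",cv2.hconcat([a,b]))
```

```text
(no output)
```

View pics/w1c.png

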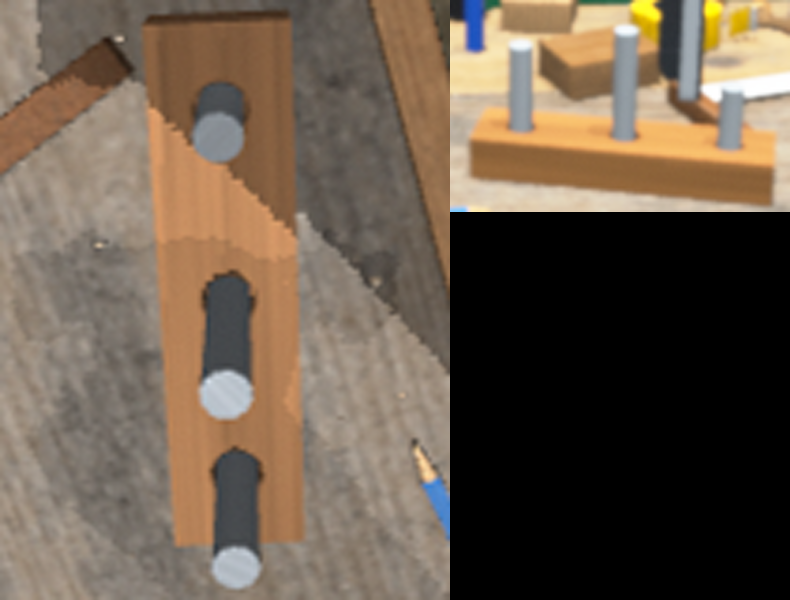

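Choice confirmed: the short pin's top is at wrist pixel (278.4,186.3). It stands at the end of the row and is clearly the shortest. Before grasping, I take one view of the jig.

Run:
```python
from h import *
np.set_printoptions(precision=4,suppress=True)
p=(np.array([ 0.556, -0.374,  0.25 ]), np.array([179.961,  -0.027, -77.071]))
for uv,z in (((278.4,186.3),.072),((280.3,255.3),.106),((283.2,301.2),.09)): print(onz("wrist",uv,z,p))
robot.move_to([.511,-.074,.23],[180,0,-160])
p=pose(); im=vision.grab_frame("wrist"); cv2.imwrite("pics/w2.png",im[:,:,::-1]); print(p, robot.current_time_s())
for l in ("leaf_tip","jig"): print(l,[(np.round(d["rect"],1).tolist(),round(d["p"],2)) for d in recognise(l,"wrist")])
print(proj("wrist",(.511,-.074,.058),p))
cv2.imwrite("pics/w2c.png",cv2.resize(im[50:350,80:480,::-1],(800,600),interpolation=cv2.INTER_CUBIC))
```

```text
[ 0.5627 -0.3716  0.072 ]
[ 0.5446 -0.3032  0.106 ]
[ 0.526  -0.2359  0.09  ]
(array([ 0.511 , -0.0743,  0.2299]), array([-179.996 ,   -0.0066, -160.0365])) 6.5
leaf_tip [([286.4, 309.8, 97.0, 93.4], 0.56)]
jig [([289.1, 240.5, 109.4, 234.3], 0.76)]
[285.4406 185.4073]
```

View pics/w2c.png

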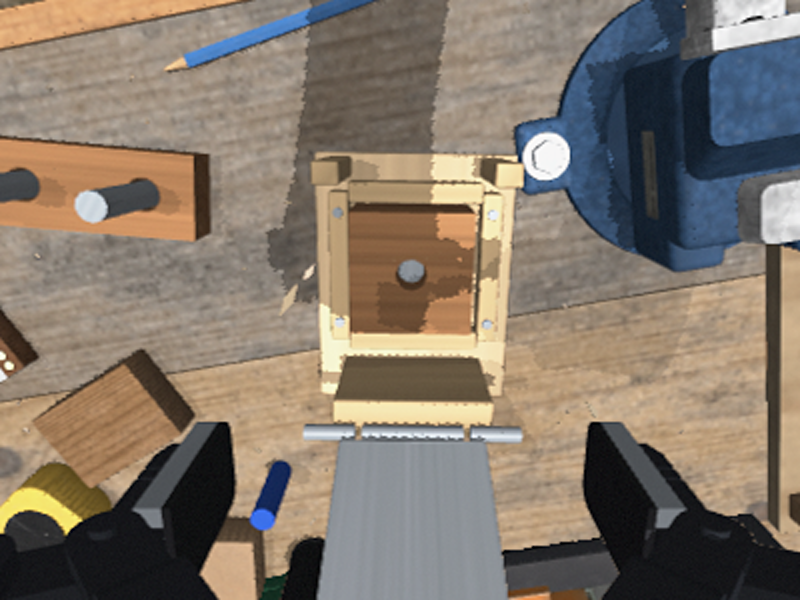

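The wrist view shows the block hole at full-picture pixel (285.5,185.5), which agrees with the scene and side estimate (0.511,-0.074). The leaf is open behind it and the vise is at the right. Now I grasp the short pin.

Run:
```python
from h import *
np.set_printoptions(precision=4,suppress=True)
p=(np.array([ 0.511 , -0.0743,  0.2299]), np.array([-179.996 ,   -0.0066, -160.0365]))
print("hole",onz("wrist",(285.5,185.3),.058,p),"hingeA",onz("wrist",(80+305/2,50+433/2),.0885,p),"hingeB",onz("wrist",(80+522/2,50+435/2),.0885,p))
fingers.gripper_to(0.65,60)
robot.move_to([.561,-.372,.16],[180,0,105])
print("stop",robot.line_to([.561,-.372,.068],velocity=0.08,f_stop=6), pose()[0])
fingers.gripper_to(0.0,70)
print("gap",robot.current_finger_gap(),robot.current_gripper_force(), robot.current_contact_force())
robot.line_to([.561,-.372,.19],velocity=0.12)
print("gap",robot.current_finger_gap(),robot.current_gripper_force(), robot.current_contact_force())
robot.line_to([.511,-.074,.19],[180,0,-160],velocity=0.15)
robot.line_to([.511,-.074,.13],velocity=0.1)
p=pose(); print(p)
ims=[]
for c in ("wrist","scene","side"):
    im=vision.grab_frame(c)[:,:,::-1]; cv2.imwrite(f"pics/g_{c}.png",im); ims.append(im)
    print(c,[(np.round(d["rect"],1).tolist(),round(d["p"],2)) for d in recognise("short_pin",c)])
a=cv2.resize(ims[0][120:270,210:360],(400,400),interpolation=cv2.INTER_CUBIC)
b=cv2.resize(ims[1][155:255,150:250],(400,400),interpolation=cv2.INTER_CUBIC)
c=cv2.resize(ims[2][210:310,215:315],(400,400),interpolation=cv2.INTER_CUBIC)
cv2.imwrite("pics/g.png",cv2.resize(cv2.hconcat([b,c]),(800,400)))
cv2.imwrite("pics/gw.png",a)
print(robot.current_time_s())
```

```text
hole [ 0.5108 -0.074   0.058 ] hingeA [ 0.6117 -0.1003  0.0885] hingeB [0.5714 0.014  0.0885]
stop False [ 0.5616 -0.3722  0.0688]
gap 0.0015413649661067544 0.0 [-0.0695  0.8229 -0.9784]
gap -0.006301952107556783 0.0 [-0.4511 -0.1959 -1.2584]
(array([ 0.5115, -0.0739,  0.1304]), array([-179.9889,    0.0525, -159.9964]))
wrist []
scene [([348.1, 245.8, 13.2, 26.7], 0.56), ([259.4, 211.2, 8.0, 27.5], 0.53)]
side [([194.4, 254.8, 13.5, 32.0], 0.66), ([307.2, 216.4, 3.6, 20.3], 0.4)]
14.4417
```

View pics/g.png

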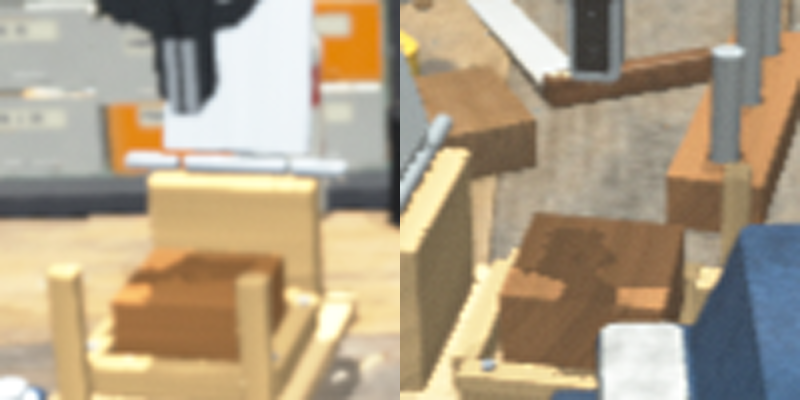

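View pics/gw.png

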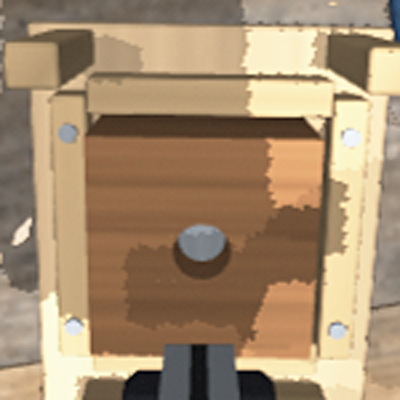

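The gripper closed on nothing (gap 0): the pin still stands in the rack at scene (348,246). I check where the fingertips appear against where they should be, and look at the pin now.

Run:
```python
from h import *
np.set_printoptions(precision=4,suppress=True)
p=(np.array([ 0.5115, -0.0739,  0.1304]), np.array([-179.9889 ,   0.0525, -159.9964]))
tip=np.array([.5115,-.0739,.1134])
print("wrist tip",proj("wrist",tip,p),"scene tip",proj("scene",tip),"seen 196.8,183; side",proj("side",tip),"seen 263.5,229")
print("hole",onz("wrist",(285.9,214.5),.058,p))
print("tip by side", onz("side",(264,229),.1134), "scene",onz("scene",(196.8,183),.1134))
for z in (.06,.066,.072,.078): print("short top",z,onz("scene",(349.4,236.8),z),onz("side",(308.2,206),z))
a=cv2.imread("pics/g_scene.png")[205:280,250:370]; b=cv2.imread("pics/g_side.png")[190:265,250:370]
o=cv2.vconcat([cv2.resize(x,(480,300),interpolation=cv2.INTER_CUBIC) for x in (a,b)])
cv2.imwrite("pics/m.png",o)
print(robot.tip_reach)
```

```text
wrist tip [285.6267 239.0507] scene tip [197.7324 198.5746] seen 196.8,183; side [263.2678 245.7956] seen 263.5,229
hole [ 0.5132 -0.0729  0.058 ]
tip by side [ 0.5437 -0.1328  0.1134] scene [ 0.5937 -0.0124  0.1134]
short top 0.06 [ 0.5821 -0.3661  0.06  ] [ 0.5714 -0.3999  0.06  ]
short top 0.066 [ 0.5693 -0.3698  0.066 ] [ 0.5655 -0.3861  0.066 ]
short top 0.072 [ 0.5566 -0.3736  0.072 ] [ 0.5596 -0.3722  0.072 ]
short top 0.078 [ 0.5438 -0.3773  0.078 ] [ 0.5537 -0.3584  0.078 ]
0.017
```

View pics/m.png

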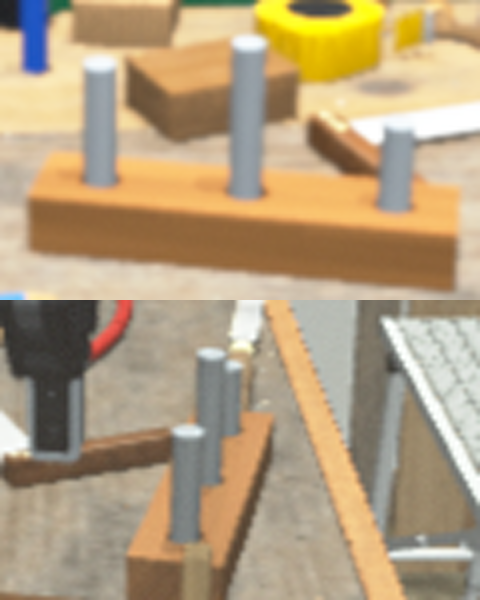

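Run:
```python
from h import *
np.set_printoptions(precision=4,suppress=True)
p=(np.array([ 0.5115, -0.0739,  0.1304]), np.array([-179.9889 ,   0.0525, -159.9964]))
for dz in (0,.01,.02,.03,.04):
    t=np.array([.5115,-.0739,.1134+dz]); print(dz,proj("scene",t),proj("side",t),proj("wrist",t,p))
print("now",pose(),robot.current_contact_force(),robot.current_finger_gap())
```

```text
0 [197.7324 198.5746] [263.2678 245.7956] [285.6267 239.0507]
0.01 [197.3936 193.7961] [263.2324 240.5174] [285.6772 245.5621]
0.02 [197.052  188.9783] [263.1967 235.1769] [285.7334 252.8014]
0.03 [196.7075 184.1208] [263.1605 229.7728] [285.7962 260.898 ]
0.04 [196.3602 179.2229] [263.1238 224.3041] [285.8669 270.0137]
now (array([ 0.5114, -0.074 ,  0.1305]), array([-179.9643,    0.0488, -160.0025])) [ 0.2517  0.1629 -0.1664] -0.003531899357677515
```

In all three views the fingertips show about 30 mm higher than the stated tip reach implies. That explains closing above the pin. I verify it by touching the block top lightly, beside the hole.

Run:
```python
from h import *
np.set_printoptions(precision=4,suppress=True)
robot.line_to([.519,-.093,.095],velocity=0.1)
print(robot.line_to([.519,-.093,.036],velocity=0.04,f_stop=3), pose()[0], robot.current_contact_force())
robot.line_to([.519,-.093,.10],velocity=0.12)
print(robot.current_time_s(), robot.current_joint_positions())
```

```text
True [ 0.5188 -0.093   0.0428] [-0.2799  0.2358  3.6968]
16.8083 [ 48.3289  31.5314 -55.9052  98.2741  28.3165  65.8283  94.2228]
```

The tips are really 15 mm behind the TCP rather than 17 mm ahead of it: contact came at TCP z = 0.0428 on the 58 mm block top. I redo the grasp with this offset.

Run:
```python
from h import *
np.set_printoptions(precision=4,suppress=True)
fingers.gripper_to(0.65,70)
robot.line_to([.519,-.12,.16],velocity=0.2)
robot.move_to([.560,-.372,.13],[180,0,105])
print("stop",robot.line_to([.560,-.372,.036],velocity=0.08,f_stop=6), pose()[0])
fingers.gripper_to(0.0,70)
print("gap",robot.current_finger_gap(),robot.current_gripper_force(), robot.current_contact_force())
if robot.current_finger_gap()>.08:
    robot.line_to([.560,-.372,.14],velocity=0.12)
    print("gap",robot.current_finger_gap(),robot.current_gripper_force(), robot.current_contact_force())
    robot.line_to([.513,-.073,.14],[180,0,-160],velocity=0.15)
    robot.line_to([.513,-.073,.10],velocity=0.1)
    print(pose(),robot.current_contact_force())
    ims=[]
    for c in ("wrist","scene","side"):
        im=vision.grab_frame(c)[:,:,::-1]; cv2.imwrite(f"pics/h_{c}.png",im); ims.append(im)
    a=cv2.resize(ims[0][150:290,215:355],(400,400),interpolation=cv2.INTER_CUBIC)
    b=cv2.resize(ims[1][155:255,150:250],(400,400),interpolation=cv2.INTER_CUBIC)
    c=cv2.resize(ims[2][210:310,215:315],(400,400),interpolation=cv2.INTER_CUBIC)
    cv2.imwrite("pics/h.png",cv2.resize(cv2.hconcat([a,b,c])[:,:],(800,267)) if 0 else cv2.hconcat([cv2.resize(a,(266,266)),cv2.resize(b,(266,266)),cv2.resize(c,(266,266))]))
    cv2.imwrite("pics/h.png",cv2.vconcat([cv2.hconcat([a[:300],b[:300]]),cv2.hconcat([c[:300],cv2.resize(ims[0],(400,300))])]))
print(robot.current_time_s())
```

```text
stop False [ 0.5606 -0.3723  0.0368]
gap 0.15535600351900872 68.09937715530396 [ 0.3243 -0.0231  2.0223]
gap 0.15582880754863404 68.28750014305115 [0.0521 0.5466 0.0616]
(array([ 0.5131, -0.0729,  0.1   ]), array([ 179.9815,    0.0038, -160.0037])) [0.682  0.4717 0.124 ]
24.5667
```

View pics/h.png

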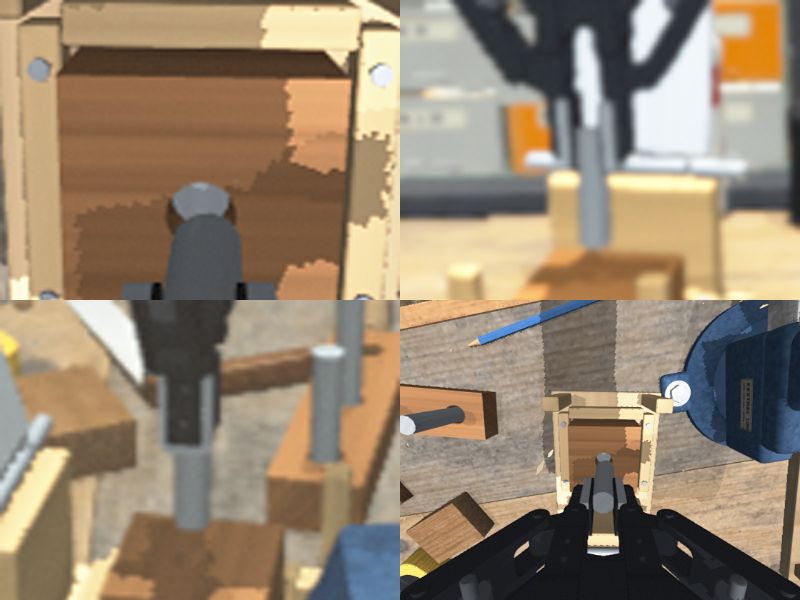

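The pin is held upright, its foot just above the hole, which shows behind it at wrist crop (201,205). I compute the offset between foot and hole, then probe.

Run:
```python
from h import *
np.set_printoptions(precision=4,suppress=True)
p=(np.array([ 0.5131, -0.0729,  0.1]), np.array([179.98 ,   0.0, -160.0]))
fx=np.array([np.cos(np.radians(-160)),np.sin(np.radians(-160)),0])
f=np.array([.5131,-.0729,.0755])
print("foot wrist col,front row",proj("wrist",f,p),proj("wrist",f+fx*.008,p),"seen 286.4, 224.6")
print("scene",proj("scene",f),"seen col 198.75; side",proj("side",f),"seen col 263.25")
for z in (.0755,): print("foot front rim from wrist",onz("wrist",(286.4,224.6),z,p)-fx*.008)
# hole: left/right/top rim in wrist crop: 166,238 cols; top ~181
print("hole front rim",onz("wrist",(215+201.5*.35,150+182*.35),.058,p)-fx*.00875, "centre", onz("wrist",(215+201.5*.35,150+208*.35),.058,p))
m=np.array([.5131,-.0729,.058])
print("hole pred px",proj("scene",m),"seen 200,224.3",proj("side",m),"seen 263.7,274.2")
```

```text
foot wrist col,front row [285.5719 234.6121] [285.5872 223.1835] seen 286.4, 224.6
scene [199.0506 215.9874] seen col 198.75; side [262.3082 265.2845] seen col 263.25
foot front rim from wrist [ 0.5138 -0.0721  0.0755]
hole front rim [ 0.5131 -0.0729  0.058 ] centre [ 0.5113 -0.0735  0.058 ]
hole pred px [199.6178 223.9948] seen 200,224.3 [262.3773 273.9883] seen 263.7,274.2
```

Run:
```python
from h import *
np.set_printoptions(precision=4,suppress=True)
c=np.array([.5117,-.0737]); t0=robot.current_time_s()
offs=[(0,0)]
for r,n in ((.0011,6),(.0022,10),(.0033,14)):
    offs+=[(r*np.cos(2*np.pi*i/n),r*np.sin(2*np.pi*i/n)) for i in range(n)]
robot.line_to([*c,.087],velocity=0.08)
ok=False
for i,o in enumerate(offs):
    q=c+o
    if i: robot.line_to([*q,.0855],velocity=0.05)
    s=robot.line_to([*q,.064],velocity=0.04,f_stop=4); z=pose()[0][2]
    print(i,np.round(np.array(o)*1e3,1),s,round(z,4),np.round(robot.current_contact_force(),1),round(robot.current_time_s(),1))
    if z<.075: ok=True; break
    if robot.current_time_s()>42: break
print(ok,pose(),robot.current_finger_gap())
```

```text
0 [0. 0.] True 0.0661 [ 0.9 -0.1  0.1] 25.4
True (array([ 0.5122, -0.0739,  0.0661]), array([-179.992 ,    0.0554, -160.0072])) 0.1606700333716985
```

The pin went in at the first probe and rests on the pad. I press it most of the way while holding it, then finish from above with closed fingertips.

Run:
```python
from h import *
np.set_printoptions(precision=4,suppress=True)
x,y,z=pose()[0]
print(robot.line_to([x,y,.0465],velocity=0.03,f_stop=30),pose()[0],robot.current_contact_force(),robot.current_finger_gap())
fingers.gripper_to(0.45)
robot.line_to([x,y,.090],velocity=0.12)
fingers.gripper_to(0.0)
print("gap",robot.current_finger_gap())
print(robot.line_to([x,y,.060],velocity=0.03,f_stop=25),pose()[0],robot.current_contact_force())
robot.pause(0.2); print(pose()[0],robot.current_contact_force())
robot.line_to([x,y,.19],velocity=0.2)
print(robot.current_time_s())
p=pose(); ims=[]
for c,s in (("wrist",np.s_[110:260,185:385]),("scene",np.s_[115:265,120:320]),("side",np.s_[170:320,150:350])):
    im=vision.grab_frame(c)[:,:,::-1]; cv2.imwrite(f"pics/p_{c}.png",im); ims.append(cv2.resize(im[s],(400,300),interpolation=cv2.INTER_CUBIC))
ims.append(np.zeros_like(ims[0])); cv2.imwrite("pics/p.png",cv2.vconcat([cv2.hconcat(ims[:2]),cv2.hconcat(ims[2:])]))
```

```text
False [ 0.5125 -0.0738  0.0468] [ 0.2434 -1.2353  3.945 ] 0.15753620107282887
gap -0.0037550411436650293
True [ 0.5145 -0.0739  0.0668] [-1.5312 -0.1831  6.9776]
[ 0.5145 -0.0739  0.0668] [-1.7159 -0.3545  7.3722]
29.3333
```

View pics/p.png

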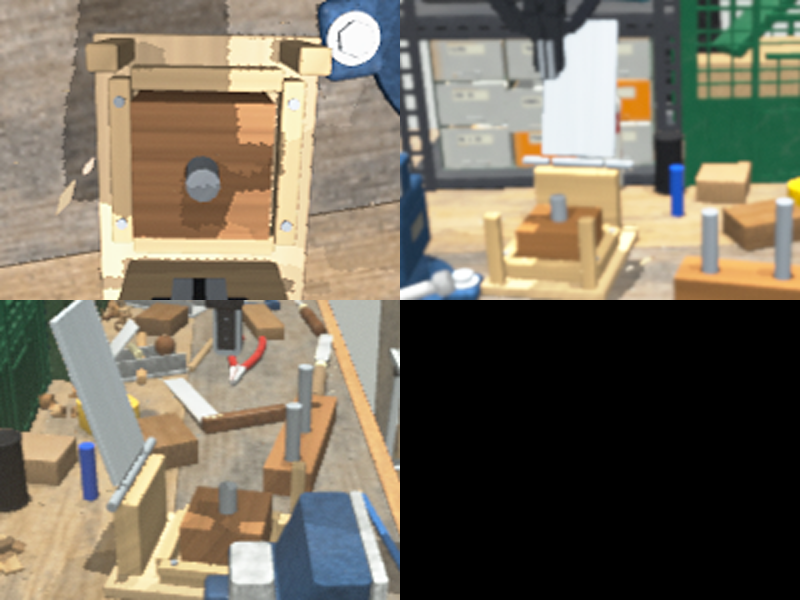

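The pin is home: its top stopped the tips at TCP 0.0668, exactly 24 mm above the block. It stands in the hole at scene (200,219). The two longer pins are still in the rack and the leaf is still open. Next I work out the leaf angle and the push path.

Run:
```python
from h import *
np.set_printoptions(precision=4,suppress=True)
H=np.array([.5912,-.0440,.0885]); yaw=np.radians(19.7); u=np.array([np.cos(yaw),np.sin(yaw),0]); Z=np.array([0,0,1])
for th in np.arange(1.6,2.0,.05):
    t=H+.154*(-np.cos(th)*u+np.sin(th)*Z); print(round(th,2),t,proj("scene",t),proj("side",t))
print("seen scene 210.5,124.5 side 187.3,176.2")
t=1.75
for q in ([*(H+.095*u)[:2],.29],[*(H+.095*u)[:2],.21]):
    print(q,robot.inverse_kinematics(q,[180,0,-160]))
```

```text
1.6 [ 0.5954 -0.0425  0.2424] [205.0952 124.9182] [207.0886 169.8805]
1.65 [ 0.6027 -0.0399  0.242 ] [206.0859 124.4355] [202.4244 169.8863]
1.7 [ 0.6099 -0.0373  0.2412] [207.0685 124.1467] [197.8111 170.1251]
1.75 [ 0.617  -0.0347  0.24  ] [208.0403 124.0482] [193.263  170.5947]
1.8 [ 0.6241 -0.0322  0.2385] [208.9989 124.1356] [188.794  171.2922]
1.85 [ 0.6312 -0.0297  0.2365] [209.9421 124.4044] [184.4177 172.2138]
1.9 [ 0.6381 -0.0272  0.2342] [210.8677 124.8497] [180.1472 173.355 ]
1.95 [ 0.6449 -0.0248  0.2316] [211.7739 125.4662] [175.9946 174.7104]
seen scene 210.5,124.5 side 187.3,176.2
[np.float64(0.6806397017571435), np.float64(-0.011975950449807198), 0.29] [ 22.0147  41.6071 -53.2907  50.9939  32.6477  99.3332  92.8667]
[np.float64(0.6806397017571435), np.float64(-0.011975950449807198), 0.21] [ 24.9756  42.9538 -52.9072  61.4575  32.9268  89.3523  90.4876]
```

Run:
```python
from h import *
np.set_printoptions(precision=4,suppress=True)
H=np.array([.5912,-.0440,.0885]); yaw=np.radians(19.7); u=np.array([np.cos(yaw),np.sin(yaw),0]); Z=np.array([0,0,1])
D=.015; O=[180,0,-160]
def tp(a,h): return list(H-a*u+(h-D)*Z)      # tip at a toward the front, h over the hinge
robot.line_to([.5145,-.074,.285],velocity=0.25)
robot.line_to(tp(-.072,.2115),O,velocity=0.2)
print("down",robot.line_to(tp(-.072,.1295),velocity=0.12,f_stop=4),pose()[0],robot.current_contact_force())
w=.005; n=0
th=np.radians(75); a0=.1295/np.tan(th)-.003*np.sin(th)-w
print("push",robot.line_to(tp(a0,.1295),velocity=0.12,f_stop=15),robot.current_contact_force())
for d,r in ((64,.132),(52,.130),(40,.127),(28,.124),(17,.121),(8,.12)):
    t=np.radians(d); s=robot.line_to(tp(r*np.cos(t)-.003*np.sin(t)-w,r*np.sin(t)+.003*np.cos(t)),velocity=0.12,f_stop=15)
    print(d,s,np.round(robot.current_contact_force(),1))
    if s: break
else:
    print("press",robot.line_to(tp(.115,-.003),velocity=0.06,f_stop=12),pose()[0],robot.current_contact_force())
print(robot.current_time_s())
```

```text
down False [ 0.6594 -0.0198  0.2041] [0.3534 0.884  1.1023]
push False [ 0.2709  0.046  -0.3581]
64 False [-0.3  0.   0.2]
52 False [0.5 0.8 0.9]
40 False [-0.3  0.6 -0.6]
28 False [0.1 0.7 0.4]
17 False [ 0.4  0.7 -0.3]
8 False [-0.3  1.5 -0.3]
press True [ 0.4848 -0.0826  0.0761] [-3.1513 -0.3158 11.0082]
35.2417
```

Run:
```python
from h import *
robot.pause(0.3)
x,y,z=pose()[0]
robot.line_to([x,y,.20],velocity=0.15)
ims=[]
for c,s in (("scene",np.s_[115:265,120:320]),("side",np.s_[170:320,150:350])):
    im=vision.grab_frame(c)[:,:,::-1]; ims.append(cv2.resize(im[s],(400,300),interpolation=cv2.INTER_CUBIC))
cv2.imwrite("pics/f.png",cv2.hconcat(ims)); print(robot.current_contact_force(),robot.current_time_s())
```

```text
[-0.2472786   0.04571592 -0.29227868] 36.625
```

View pics/f.png

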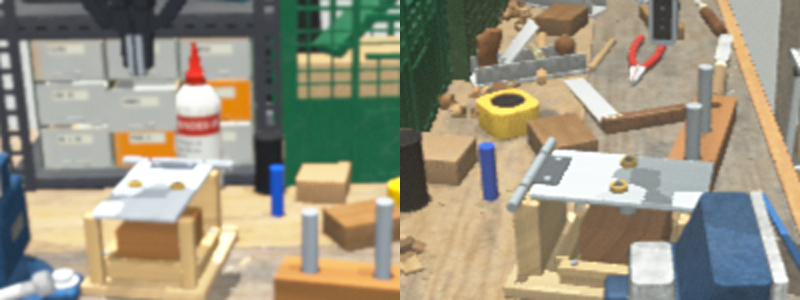

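The leaf lies level on its rests, over the pin (scene crop (160,190)). The gripper is clear and both longer pins stand in the rack.

```bash
python3 -c "
from station import workorder
print(workorder.close_job())"
```

```text
the job is handed in; nothing more can be done
None
```

The short pin is pressed fully home, the leaf is folded shut over it, the two longer pins still stand in the rack, and the job was handed in at about 37 s; the hand-in call returned no verdict.

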